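# Put the garage's yellow measuring kit back in its case

## Robot

A 7-joint arm with a two-finger parallel gripper is mounted at the origin on the work surface. World frame = base frame: x ahead of the robot, y to its left, z up, the work surface at z = 0. Lengths are in m, angles in rad, forces in N, time in s.
With the tool pointing down it reaches from about 0.425 to 0.925 m from the base axis. Payload 6.8 kg.
Tool frame: the origin (TCP) lies between the finger pads, 19 mm behind the fingertips; this is the grasp point; z points along the fingers, y is the line along which they close (so a half turn about z gives the same grasp; the last joint's range is limited). The gripper opens to 85 mm and grips with 20 to 120 N. Pads are 22 mm wide; open, the fingers measure 114 mm over their backs; the gripper's body (76 mm by 85 mm) begins 54 mm behind the grasp point. The pads swing forward as they close: fully open they stand 13 mm farther back than shut.
Start: joints at [1.155, 0.477, 0.022, 1.555, -0.011, 1.109, -0.083], TCP at [0.205, -0.643, 0.25] pointing down, gripper open.
Joint ranges: [-2.96, 2.96], [-0.34, 2.1], [-1.41, 1.46], [0.24, 2.44], [-1.37, 4.51], [0.17, 1.92], [-2.96, 2.96]. Speed limits (rad/s): [2.39, 2.39, 3.14, 3.14, 3.14, 3.14, 3.14].

## Interface

Orientations are given as a rotation vector (axis times angle).
In Python, from bench import get_obs, grab_frame, hand_in gives the robot as it stands.
- The arm moves only by the tool drive_tool, never from a script. Its argument "rows" is a list of rows, each an object with "offset": the shift along the tool's x, y, z as a fraction of full scale, a list of three; "rotation": the turn, a rotation vector about the tool's x, y, z as a fraction of full scale, a list of three; "claw": the opening, from 0 (shut) to 1 (fully open). In form: [{"offset": [tx, ty, tz], "rotation": [wx, wy, wz], "claw": claw}, ...]. A call has 1 to 20 rows; each row is the pose to reach, as a shift and turn from the pose commanded when the call began, along the tool's axes at that moment; what a row does not reach only later rows make up. Full scale, the value 1, is 0.15 m for a shift and 2 rad for a turn. A row lasts 1/12 s, in which the tool goes at most 41.7 mm and 7.16 degrees, less where a joint would pass 70% of its speed; a pose out of reach is approached as far as the arm can. A call with a number of a shift or a turn outside -1 to 1 is refused whole. A call with a gripper value outside its range is refused whole. The fingers move at their own pace and stop on an object; "force" is the grip in N (left out, the last holds). Time passes only in rows, so rows that repeat a pose let the fingers close. It gives the time, the measured TCP pose, the force, the opening and the grip force at its end, in the units of the state.
- get_obs(): the state, without advancing time (a new reading comes with each control period).
- grab_frame(name): name is "side" or "top"; returns a dict with "frame" (480x640x3 uint8, red, green, blue), "z_map" (480x640 float32, m along the optical axis (not along the pixel's ray), 0 where there is no reading), "vfov" (degrees; the focal length in pixels is half the picture's height over the tangent of half this angle, whatever the lens; pixels are square), "cx", "cy" (the principal point, pixels), "R" (3x3) and "t" (3): a world point X has camera coordinates R X + t. Camera axes: x right, y down, z forward; pixel columns grow to the right and rows downward; lengths in m; the calibration is good to about 2 mm. A picture is of the moment at which its call begins.
- hand_in(): hands the job in; it is judged then, once.
The state is a dict: "clock": time; "joints": joint angles; "qvel": joint speeds; "tau": joint torques, N m; "tcp_pos": TCP position; "orientation": TCP orientation; "contact_force": force on the tool from outside, world axes, zero at the start; "moment": the same for the moment, N m; "grip_width": finger opening in m; "gripper_force": force on a finger pad.
Only numpy, scipy, OpenCV 4.12 (cv2) and the standard library are available. Lean on these libraries where they do the work, as an engineer would, in place of code of your own. Each camera call takes 0.05 s, during which the arm holds its last target. There are 200 camera calls.

## Task

Put the four yellow-marked tools (pliers, caliper, feeler gauge set and dial gauge) back into the case, each lying flat and fully down in the cutout made for it, with the dial gauge pushed home in its tight round hole. Set them in, do not drop them. The red pliers and the red dial gauge belong to someone else: leave them where they lie.

Things in the scene. Friction and masses are not known exactly. Their poses are not given: they have to be found in the camera images.
- pliers: Pliers with YELLOW handles, for pliers_block. 120 mm long, 14 thick, lying flat. Origin: underside at the joint; x to the nose, z up. Joint piece 20 wide, flat-sided, x -10 to 14 (grip here across y); nose to x = 58, 15 then 10 wide; handles splay back to x = -61, 36 wide. x starts within 0.4 rad of away from the robot. 0.13 kg.
- caliper: Pocket caliper, steel, yellow slide cover and tail end, for caliper_block. Beam 124 x 14 mm, 12 thick, lying flat; jaws near its +x end span y -23 to 13, x 23 to 62, up to 14 thick. Origin: underside of beam, mid-length; x to the jaw end, z up. Grip the beam across y at the origin. x starts within 0.4 rad of away from the robot. 0.11 kg.
- feeler: Closed feeler gauge set, for feeler_block: plain bar 96 x 22 mm, 16 thick, yellow cheeks, steel leaves between. Origin: centre of underside; x along its length, z up. x starts within 0.4 rad of away from the robot. 0.12 kg.
- gauge: Dial gauge with YELLOW body and rim, for gauge_block: round body 44 mm across, 26 high, white dial up; foot tapers to 42 mm over the lowest 2; stem 8 thick, centre 19 above the underside, points along x to 44 mm from centre. Origin: centre of underside. x starts within 0.4 rad of away from the robot. Grip it across y, fingertips 12 mm or more above its underside. 0.15 kg.
- red_pliers: Look-alike that stays: pliers with RED handles, same shape as the yellow ones. 120 mm long, 14 thick, lying flat. Origin: underside at the joint; x to the nose, z up. Joint piece 20 wide, flat-sided, x -10 to 14 (grip here across y); nose to x = 58, 15 then 10 wide; handles splay back to x = -61, 36 wide. 
- red_gauge: Look-alike that stays: dial gauge with RED body and rim, same shape as the yellow one: round body 44 mm across, 26 high, white dial up; foot tapers to 42 mm over the lowest 2; stem 8 thick, centre 19 above the underside, points along x to 44 mm from centre. Origin: centre of underside. 
- pliers_block: Fixed grey block in the blue case, 150 x 65 mm, 13 mm high; origin: centre of underside, 3 mm above the table; x along its length, away from the robot +-0.2 rad. Pocket floor 3 mm above origin, 10 mm deep, plus a full-width finger trough |x| < 22 mm. Pliers pocket: nose slot to x = 64, 28 wide; handle slot to x = -68, 48 wide. Pliers fit origin over origin, x along x, 5 mm play.
- caliper_block: Fixed grey block in the blue case, 150 x 65 mm, 13 mm high; origin: centre of underside, 3 mm above the table; x along its length, away from the robot +-0.2 rad. Pocket floor 3 mm above origin, 10 mm deep, plus a full-width finger trough |x| < 22 mm. Caliper pocket: jaw recess y -29 to 18, to x = 68; beam slot to x = -68, 26 wide. Caliper fits origin over origin, x along x, 5 mm play.
- feeler_block: Fixed grey block in the blue case, 150 x 65 mm, 13 mm high; origin: centre of underside, 3 mm above the table; x along its length, away from the robot +-0.2 rad. Pocket floor 3 mm above origin, 10 mm deep, plus a full-width finger trough |x| < 22 mm. Plain slot 108 x 34, feeler set origin over origin. The 4 blocks lie side by side, pitch 66 along y, any order; case rim 17 mm above table.
- gauge_block: Fixed grey block in the blue case, 150 x 65 mm, 13 mm high; origin: centre of underside, 3 mm above the table; x along its length, away from the robot +-0.2 rad. Round hole 50 mm wide at its middle, floor 3 mm above origin. Two sprung black nibs (at +y and -y) stick 5.5 mm into it: the gauge stops on them 5 mm high and needs about 10 N down to reach the floor, gripped by them. Any stem direction.
Things that resemble listed ones, but are neither listed nor needed, are in the scene too. Leave any orange look-alike of the pliers alone.

How it is judged:
At the end, for the whole second after the job is handed in: Each yellow tool is still and level in its own block: origins within 12 mm sideways, tool origin under 6 mm above the block's underside (3 mm is on the pocket floor), the three long ones within 0.35 rad of the block's length. Red pliers and red gauge within 25 mm of their start (horizontal distance between pliers and pliers_block below 0.012 m and z of pliers in the frame of pliers_block below 0.006 m and angle between each of pliers, caliper, feeler, gauge's own z axis and vertical below 0.12 rad and linear speed of each of pliers, caliper, feeler, gauge below 0.02 m/s and angle between the x axis of pliers and the x axis of pliers_block, either way round below 0.35 rad and horizontal distance between caliper and caliper_block below 0.012 m and z of caliper in the frame of caliper_block below 0.006 m and angle between the x axis of caliper and the x axis of caliper_block, either way round below 0.35 rad and horizontal distance between feeler and feeler_block below 0.012 m and z of feeler in the frame of feeler_block below 0.006 m and angle between the x axis of feeler and the x axis of feeler_block, either way round below 0.35 rad and horizontal distance between gauge and gauge_block below 0.012 m and z of gauge in the frame of gauge_block below 0.006 m and distance of each of red_pliers, red_gauge from where it was at the start of the episode below 0.025 m); the robot touches nothing.
It fails at once if the red pliers was moved from where it lay (more than 25 mm) (distance of red_pliers from where it was at the start of the episode above 0.025 m).
It fails at once if the red-rimmed gauge was moved from where it lay (more than 25 mm) (distance of red_gauge from where it was at the start of the episode above 0.025 m).
It fails at once if a yellow tool was dropped or thrown (faster than 0.8 m/s out of the fingers) ((linear speed of pliers above 0.8 m/s and contact force between pliers and the fingers below 0.1 N) or (linear speed of caliper above 0.8 m/s and contact force between caliper and the fingers below 0.1 N) or (linear speed of feeler above 0.8 m/s and contact force between feeler and the fingers below 0.1 N) or (linear speed of gauge above 0.8 m/s and contact force between gauge and the fingers below 0.1 N)).
It also fails if it takes over 141 s, if anything falls off the work surface, if the arm or the gripper's body presses on something with over 40 N, if the wrist force passes 120 N, or if a joint passes its speed limit or range.

## Working session

There is one attempt and no reset: what is moved stays moved. The work goes in short steps, Python scripts to look and compute and a tool call to move; the robot and the scene stay as the last step left them, time stands still between calls to the robot, and variables do not carry over. Pictures are saved under pics/ and viewed, at most 14 in all, crops included, and the job is handed in when it is done.

Besides the shell and the picture viewer there is one more tool, called after "Call:" by a JSON object that holds its "op" and its "data", one argument or row to a line. drive_tool: Moves the arm, as the interface text tells. Its arguments: {"type":"object","properties":{"rows":{"type":"array","items":{"type":"object","properties":{"offset":{"type":"array","items":{"type":"number"}},"rotation":{"type":"array","items":{"type":"number"}},"claw":{"type":"number"}}}},"force":{"type":"number"}},"required":["rows"]}

```bash
mkdir -p pics; ls; cat > h.py <<'E'
import numpy as np, cv2
from bench import get_obs, grab_frame, hand_in
def grab(n):
    f=grab_frame(n); np.savez(f'/tmp/{n}.npz',**f); return f
def load(n): return dict(np.load(f'/tmp/{n}.npz'))
def foc(f): return 240/np.tan(np.radians(float(f['vfov']))/2)
def ray(f,uv,z):
    uv=np.atleast_2d(np.asarray(uv,float)); F=foc(f)
    d=np.c_[(uv[:,0]-f['cx'])/F,(uv[:,1]-f['cy'])/F,np.ones(len(uv))]@f['R']
    c=-f['R'].T@f['t']
    return c+d*((z-c[2])/d[:,2])[:,None]
def cloud(f):
    v,u=np.mgrid[:480,:640]; F=foc(f); Z=f['z_map']
    P=np.stack([(u-f['cx'])/F*Z,(v-f['cy'])/F*Z,Z],-1)-f['t']
    W=P@f['R']; W[Z==0]=np.nan; return W
def proj(f,X):
    p=np.atleast_2d(X)@f['R'].T+f['t']; F=foc(f)
    return np.c_[p[:,0]/p[:,2]*F+f['cx'],p[:,1]/p[:,2]*F+f['cy']]
E
python3 - <<'E'
from h import *
for n in('top','side'):
    f=grab(n); cv2.imwrite(f'pics/{n}0.png',f['frame'][:,:,::-1]); print(n,f['vfov'],f['cx'],f['cy'],-f['R'].T@f['t'],f['R'].round(3).tolist())
print(get_obs())
E
```

```text
pics
top 45.26452973494623 318.09510983194974 245.0463946458627 [ 0.36850415 -0.06767669  1.22254413] [[0.02, -1.0, 0.015], [-0.994, -0.021, -0.106], [0.107, -0.013, -0.994]]
side 49.684081297949014 324.1519394530376 244.11312823802263 [-0.02311813  0.59534899  0.99930266] [[-0.781, -0.625, 0.01], [-0.468, 0.574, -0.671], [0.414, -0.529, -0.741]]
{'clock': 0.1, 'joints': array([ 1.15486196,  0.47769927,  0.02233336,  1.55634588, -0.01149887,
        1.10931056, -0.08307462]), 'qvel': array([-0.00224577, -0.00214216, -0.00030135, -0.00124382,  0.00052593,
        0.00075989, -0.00089023]), 'tau': array([ 3.71988819e-03, -5.97760749e+01,  1.61313593e+00, -2.81959480e+01,
        1.27855709e-02,  4.90074905e-03,  1.89721834e-05]), 'tcp_pos': array([ 0.20436605, -0.6427905 ,  0.24913775]), 'orientation': array([-3.10286477e+00, -4.81477864e-01,  5.71021419e-04]), 'contact_force': array([-0.14193394,  0.42024751, -0.25934277]), 'moment': array([ 0.01344024,  0.00193128, -0.00042311]), 'gripper_force': 0.0, 'grip_width': 0.08540763502821623}
```

View pics/top0.png

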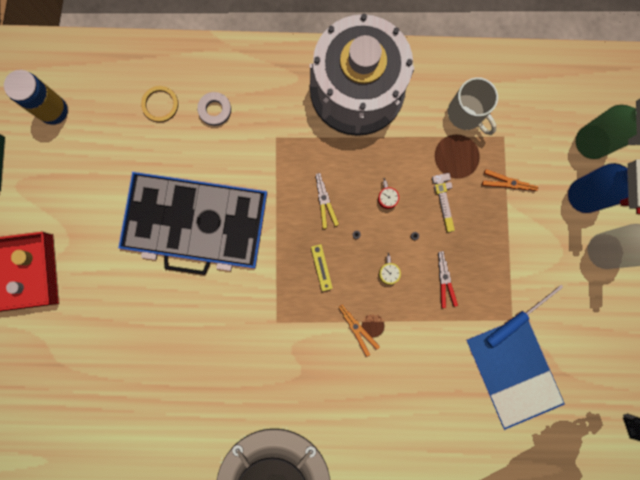

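View pics/side0.png

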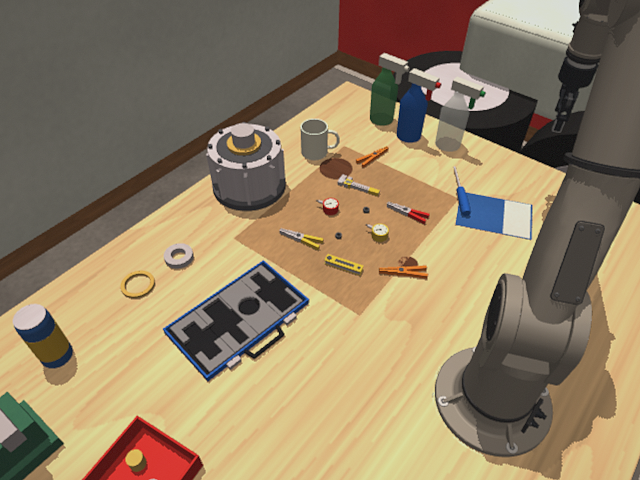

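The top view shows these look-alikes:
- **Pliers:** yellow (326,202), red (447,280), and orange (358,330) and (510,182).
- **Gauges:** yellow (390,272) and red (388,197).
- **Caliper:** (444,202).
- **Feeler gauge set:** (321,268).

The case is at (195,220), with its round hole at (208,222). I choose the yellow-marked ones and will check them in a close crop.

```bash
python3 - <<'E'
from h import *
f=load('top'); im=f['frame']
a=cv2.resize(im[165:275,115:272],None,fx=4,fy=4,interpolation=cv2.INTER_CUBIC)
b=cv2.resize(im[165:297,300:470],None,fx=4,fy=4,interpolation=cv2.INTER_CUBIC)
cv2.imwrite('pics/case.png',a[:,:,::-1]); cv2.imwrite('pics/tools.png',b[:,:,::-1])
W=cloud(f); hsv=cv2.cvtColor(im,cv2.COLOR_RGB2HSV)
m=cv2.inRange(hsv,(22,120,120),(36,255,255)); m[:, :300]=0;m[:165]=0;m[300:]=0;m[:,470:]=0
n,l,s,c=cv2.connectedComponentsWithStats(m)
for i in range(1,n):
    if s[i,4]>15: print(s[i],c[i].round(1),np.nanmedian(W[l==i],0).round(4))
# case extent
w=W[165:275,115:272]; print('z case',np.nanpercentile(w[...,2],[5,25,50,75,95]).round(4),'mat z',np.nanmedian(W[290:310,300:340,2]))
dark=(im.max(2)<45).astype(np.uint8); dark[:,:115]=0;dark[:,272:]=0;dark[:165]=0;dark[275:]=0
n,l,s,c=cv2.connectedComponentsWithStats(dark)
for i in range(1,n):
    if s[i,4]>100:
        v,u=np.nonzero(l==i); P=ray(f,np.c_[u,v],.016)[:,:2]; print('dark',s[i],c[i].round(1),ray(f,c[i],.016).round(4),cv2.minAreaRect((P*1000).astype(np.float32)))
E
```

```text
[442 183   5   9  26] [444.2 187.3] [ 0.6294 -0.3506  0.0124]
[435 184   5  10  28] [436.9 188.5] [ 0.6246 -0.3355  0.012 ]
[327 203  11  23  95] [332.  213.9] [ 0.5658 -0.1112  0.0129]
[321 205   6  23  90] [323.3 216. ] [ 0.5606 -0.0925  0.0129]
[445 218   9  14  97] [449.  224.2] [ 0.5496 -0.3613  0.0105]
[311 244  21  47 406] [321.3 267.7] [ 0.45   -0.0905  0.0146]
[379 263  22  22  61] [387.4 275.6] [ 0.4333 -0.2239  0.0231]
z case [-0.0037  0.      0.0047  0.0132  0.0174] mat z -0.0006319348952901353
dark [ 123  175   72   73 2250] [161.9 212.6] [[0.5599 0.2483 0.016 ]] ((556.5486450195312, 252.37185668945312), (134.3821563720703, 151.32745361328125), 82.94914245605469)
dark [ 224  194   39   70 1294] [240.4 229.6] [[0.5274 0.0818 0.016 ]] ((535.0805053710938, 80.8148422241211), (69.1482162475586, 148.58416748046875), 82.81465148925781)
dark [197 211  23  21 364] [208.3 221.3] [[0.5435 0.1498 0.016 ]] ((543.597900390625, 149.67596435546875), (44.09423828125, 44.067047119140625), 28.44403648376465)
dark [165 256  44  18 129] [185.  267.9] [[0.444  0.1945 0.016 ]] ((449.5826416015625, 193.5590362548828), (92.09825134277344, 24.45801544189453), 81.93010711669922)
```

View pics/case.png

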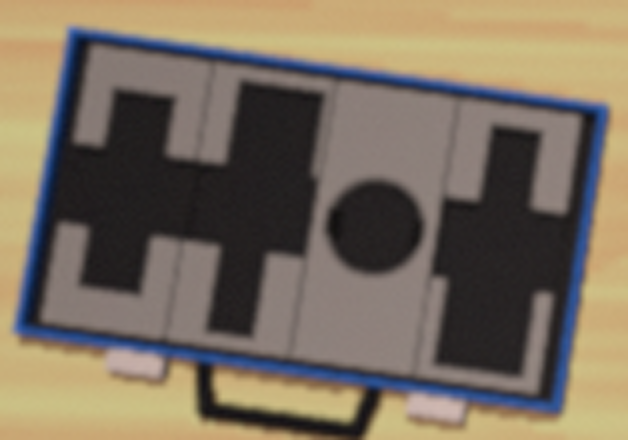

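View pics/tools.png

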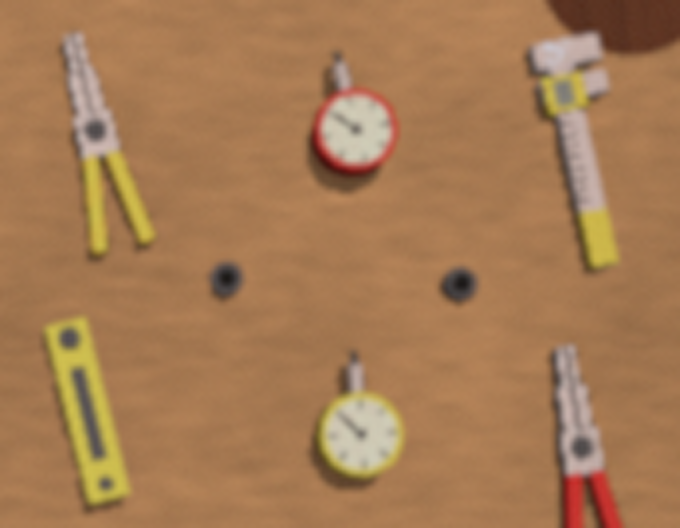

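Crop check: the yellow, red and caliper identities are as chosen. From left to right the blocks are feeler, caliper, gauge (round hole) and pliers (narrow nose slot up). In the tools crop, the yellow pliers' pivot is at crop (96,130), the gauge dial at (361,434), the caliper tail at (603,267) and the jaw end at (554,42).

```bash
cat > m.py <<'E'
from h import *
f=load('top'); im=f['frame']; g=load('side'); hsv=cv2.cvtColor(im,cv2.COLOR_RGB2HSV)
px=lambda *p:np.array(p,float)/4+[300,165]-.4
ang=lambda d:float(np.arctan2(d[1],d[0]))
T={}
tip,piv,h1,h2=ray(f,[px(73,36),px(96,130),px(97,253),px(148,243)],.014)[:,:2]
d=tip-(h1+h2)/2; print('pliers len',np.linalg.norm(d),'tip-piv',np.linalg.norm(tip-piv)); T['pliers']=(piv,ang(d))
a,b=ray(f,[px(554,42),px(603,267)],.012)[:,:2]; print('cal len',np.linalg.norm(a-b)); T['caliper']=((a+b)/2,ang(a-b))
m=cv2.inRange(hsv,(20,90,100),(38,255,255)); m[:,:305]=0;m[:,340:]=0;m[:238]=0;m[300:]=0
m=cv2.morphologyEx(m,cv2.MORPH_CLOSE,np.ones((7,7)))
v,u=np.nonzero(m); r=cv2.minAreaRect((ray(f,np.c_[u,v],.016)[:,:2]*1000).astype(np.float32)); B=cv2.boxPoints(r)/1000
e=[B[1]-B[0],B[2]-B[1]]; e=max(e,key=np.linalg.norm); e=e*np.sign(e[0]); print('feeler',r[1]); T['feeler']=(np.array(r[0])/1000,ang(e))
c=ray(f,px(361,434),.026)[0,:2]; s=ray(f,px(353,355),.019)[0,:2]; print('stem',np.linalg.norm(s-c)); T['gauge']=(c,ang(s-c))
bm=cv2.inRange(hsv,(105,150,50),(125,255,255)); bm[:,:110]=0;bm[:,275:]=0;bm[:165]=0;bm[277:]=0
v,u=np.nonzero(bm); r=cv2.minAreaRect((ray(f,np.c_[u,v],.017)[:,:2]*1000).astype(np.float32)); print('case',r)
B=cv2.boxPoints(r)/1000; e=[B[1]-B[0],B[2]-B[1]]; e=min(e,key=np.linalg.norm); e=e*np.sign(e[0]); th=ang(e)
ex=np.array([np.cos(th),np.sin(th)]); ey=np.array([-ex[1],ex[0]]); C=np.array(r[0])/1000
hole=np.array([.5436,.1497]); print('hole in case frame',(hole-C)@ex,(hole-C)@ey,'want 0,-.033')
cp=lambda *p:np.array(p,float)/4+[115,165]-.4
ends={'feeler':[cp(143,93),cp(111,292)],'caliper':[cp(281,87),cp(231,334)],'pliers':[cp(515,130),cp(478,370)]}
G=hole+ey*.0
for n,k in(('feeler',2),('caliper',1),('gauge',0),('pliers',-1)):
    p=G+ey*.066*k; T[n+'_block']=(p,th)
    if n in ends: q=ray(f,ends[n],.016)[:,:2]; print(n,'ends x',((q-p)@ex).round(4),'y',((q-p)@ey).round(4))
for n,(p,t) in T.items(): print(n,p.round(4),round(t,3),'side px',proj(g,[*p,.016])[0].round(1),'top px',proj(f,[*p,.016])[0].round(1))
E
python3 m.py
```

```text
pliers len 0.11738406778296828 tip-piv 0.05245315073662844
cal len 0.12411557319236005
feeler (98.4166030883789, 24.92529296875)
stem 0.04205417712775749
case ((545.7254028320312, 182.38363647460938), (285.46771240234375, 163.45155334472656), 82.94222259521484)
hole in case frame 0.001906545660166409 -0.03269713311665907 want 0,-.033
feeler ends x [ 0.0529 -0.0542] y [ 0.0012 -0.0007]
caliper ends x [ 0.0668 -0.067 ] y [-0.0045 -0.0006]
pliers ends x [ 0.0619 -0.0672] y [0.0012 0.0004]
pliers [ 0.6013 -0.0926] 0.245 side px [298.3 233.6] top px [323.6 196.9]
caliper [ 0.5945 -0.3508] 0.21 side px [358.8 183.9] top px [444.6 202.7]
feeler [ 0.4514 -0.0903] 0.275 side px [343.6 261.9] top px [321.2 267.2]
gauge [ 0.4414 -0.2334] 0.084 side px [379.6 231.4] top px [389.2 273.4]
feeler_block [0.5598 0.2807] -0.123 side px [201.7 338.3] top px [146.5 212.3]
caliper_block [0.5517 0.2152] -0.123 side px [226.  320.8] top px [177.5 216.8]
gauge_block [0.5436 0.1497] -0.123 side px [249.  304.2] top px [208.4 221.3]
pliers_block [0.5355 0.0842] -0.123 side px [270.8 288.4] top px [239.3 225.8]
```

Measurements agree with the given sizes: case, hole and pockets within 2 mm. Moving to the pliers first.

Call:
{"op": "drive_tool", "data": {
  "rows": [
    {"offset": [0.45,-0.34,0],"rotation": [0,0,0],"claw": 1},
    {"offset": [0.905,-0.673,0],"rotation": [0,0,0],"claw": 1},
    {"offset": [0.905,-0.673,0],"rotation": [0,0,0],"claw": 1},
    {"offset": [0.905,-0.673,0],"rotation": [0,0,0],"claw": 1},
    {"offset": [0.905,-0.673,0],"rotation": [0,0,0],"claw": 1},
    {"offset": [0.905,-0.673,0],"rotation": [0,0,0],"claw": 1}
  ],
  "force": 40
}}

```text
clock: 0.6
tcp_pos: [0.306, -0.5031, 0.2499]
orientation: [-3.102, -0.491, -0.001]
contact_force: [-1.1, 0.2, 0.7]
grip_width: 0.0856
gripper_force: 0.0
```

Call:
{"op": "drive_tool", "data": {
  "rows": [
    {"offset": [0.905,-0.673,0],"rotation": [0,0,0],"claw": 1},
    {"offset": [0.905,-0.673,0],"rotation": [0,0,0],"claw": 1},
    {"offset": [0.905,-0.673,0],"rotation": [0,0,0],"claw": 1},
    {"offset": [0.905,-0.673,0],"rotation": [0,0,0],"claw": 1},
    {"offset": [0.905,-0.673,0],"rotation": [0,0,0],"claw": 1},
    {"offset": [0.905,-0.673,0],"rotation": [0,0,0],"claw": 1}
  ]
}}

```text
clock: 1.1
tcp_pos: [0.4035, -0.3671, 0.2499]
orientation: [-3.103, -0.488, -0.0]
contact_force: [-0.3, -0.6, 0.2]
grip_width: 0.0854
gripper_force: 0.0
```

Call:
{"op": "drive_tool", "data": {
  "rows": [
    {"offset": [0.905,-0.673,0],"rotation": [0,0,0],"claw": 1},
    {"offset": [0.905,-0.673,0],"rotation": [0,0,0],"claw": 1},
    {"offset": [0.905,-0.673,0],"rotation": [0,0,0],"claw": 1},
    {"offset": [0.905,-0.673,0],"rotation": [0,0,0],"claw": 1},
    {"offset": [0.905,-0.673,0],"rotation": [0,0,0],"claw": 1},
    {"offset": [0.905,-0.673,0],"rotation": [0,0,0],"claw": 1}
  ]
}}

```text
clock: 1.6
tcp_pos: [0.5019, -0.2308, 0.2498]
orientation: [-3.104, -0.486, -0.0]
contact_force: [0.2, -0.5, 0.2]
grip_width: 0.0854
gripper_force: 0.0
```

Call:
{"op": "drive_tool", "data": {
  "rows": [
    {"offset": [0.905,-0.673,0],"rotation": [0,0,0],"claw": 0.6},
    {"offset": [0.905,-0.673,0],"rotation": [0,0,0],"claw": 0.6},
    {"offset": [0.905,-0.673,0],"rotation": [0,0,0],"claw": 0.6},
    {"offset": [0.905,-0.673,0],"rotation": [0,0,0],"claw": 0.6},
    {"offset": [0.905,-0.673,0],"rotation": [0,0,0],"claw": 0.6},
    {"offset": [0.905,-0.673,0],"rotation": [0,0,0],"claw": 0.6}
  ]
}}

```text
clock: 2.1
tcp_pos: [0.6004, -0.0941, 0.2494]
orientation: [-3.104, -0.484, 0.001]
contact_force: [0.0, -0.9, -0.3]
grip_width: 0.0513
gripper_force: 0.0
```

```bash
cat > plan.py <<'E'
import sys; from bench import get_obs; import numpy as np
from scipy.spatial.transform import Rotation as Ro
o=get_obs(); R=Ro.from_rotvec(o['orientation'])
print('t',round(o['clock'],2),'tcp',o['tcp_pos'].round(4),'w',round(o['grip_width'],4),'gf',round(o['gripper_force'],1),'F',o['contact_force'].round(1),'tilt',np.degrees(np.arccos(-R.as_matrix()[2,2])).round(2))
p=o['tcp_pos']
for s in sys.argv[1:]:   # x,y,z,yaw
    x,y,z,w=map(float,s.split(','))
    G=Ro.from_matrix([[np.cos(w),np.sin(w),0],[np.sin(w),-np.cos(w),0],[0,0,-1]])
    d=R.inv().apply(np.array([x,y,z])-p)/.15; r=(R.inv()*G).as_rotvec()/2
    print(s,'offset',d.round(3),'rot',r.round(3))
E
python3 plan.py .5994,-.0931,.1,.245 .5994,-.0931,.021,.245
```

```text
t 2.1 tcp [ 0.6004 -0.0941  0.2494] w 0.0513 gf 0.0 F [ 0.  -0.9 -0.3] tilt 0.02
.5994,-.0931,.1,.245 offset [-0.004 -0.009  0.996] rot [-0.     0.     0.032]
.5994,-.0931,.021,.245 offset [-0.004 -0.008  1.523] rot [-0.     0.     0.032]
```

Call:
{"op": "drive_tool", "data": {
  "rows": [
    {"offset": [-0.004,-0.009,0.3],"rotation": [0,0,0.032],"claw": 0.6},
    {"offset": [-0.004,-0.009,0.6],"rotation": [0,0,0.032],"claw": 0.6},
    {"offset": [-0.004,-0.009,0.9],"rotation": [0,0,0.032],"claw": 0.6},
    {"offset": [-0.004,-0.009,0.996],"rotation": [0,0,0.032],"claw": 0.6},
    {"offset": [-0.004,-0.009,0.996],"rotation": [0,0,0.032],"claw": 0.6},
    {"offset": [-0.004,-0.009,0.996],"rotation": [0,0,0.032],"claw": 0.6}
  ]
}}

```text
clock: 2.6
tcp_pos: [0.5971, -0.0964, 0.0997]
orientation: [3.118, 0.375, -0.006]
contact_force: [-0.3, 0.6, 0.8]
grip_width: 0.0511
gripper_force: 0.0
```

Call:
{"op": "drive_tool", "data": {
  "rows": [
    {"offset": [0,0,0.2],"rotation": [0,0,0],"claw": 0.6},
    {"offset": [0,0,0.35],"rotation": [0,0,0],"claw": 0.6},
    {"offset": [0,0,0.45],"rotation": [0,0,0],"claw": 0.6},
    {"offset": [0,0,0.527],"rotation": [0,0,0],"claw": 0.6},
    {"offset": [0,0,0.527],"rotation": [0,0,0],"claw": 0.6},
    {"offset": [0,0,0.527],"rotation": [0,0,0],"claw": 0.3},
    {"offset": [0,0,0.527],"rotation": [0,0,0],"claw": 0},
    {"offset": [0,0,0.527],"rotation": [0,0,0],"claw": 0},
    {"offset": [0,0,0.527],"rotation": [0,0,0],"claw": 0},
    {"offset": [0,0,0.527],"rotation": [0,0,0],"claw": 0},
    {"offset": [0,0,0.527],"rotation": [0,0,0],"claw": 0},
    {"offset": [0,0,0.527],"rotation": [0,0,0],"claw": 0}
  ]
}}

```text
clock: 3.6
tcp_pos: [0.6002, -0.0932, 0.0236]
orientation: [3.117, 0.382, 0.005]
contact_force: [-1.2, 0.3, 6.6]
grip_width: 0.0188
gripper_force: 39.9
```

Call:
{"op": "drive_tool", "data": {
  "rows": [
    {"offset": [0,0,-0.05],"rotation": [0,0,0],"claw": 0},
    {"offset": [0,0,-0.15],"rotation": [0,0,0],"claw": 0},
    {"offset": [0,0,-0.3],"rotation": [0,0,0],"claw": 0},
    {"offset": [0,0,-0.45],"rotation": [0,0,0],"claw": 0},
    {"offset": [0,0,-0.5],"rotation": [0,0,0],"claw": 0},
    {"offset": [0,0,-0.5],"rotation": [0,0,0],"claw": 0}
  ],
  "force": 60
}}

```text
clock: 4.1
tcp_pos: [0.6004, -0.093, 0.0993]
orientation: [3.117, 0.382, 0.008]
contact_force: [1.4, -0.2, -2.2]
grip_width: 0.018
gripper_force: 64.3
```

```bash
python3 plan.py .5375,.0840,.08,-.123 .5375,.0840,.031,-.123; python3 - <<'E'
from h import *
a=grab('top')['frame'][160:300,110:330]; b=grab('side')['frame'][150:350,200:420]
a=cv2.resize(a,(597,380)); b=cv2.resize(b,None,fx=1.9,fy=1.9)
cv2.imwrite('pics/g1.png',np.hstack([cv2.resize(a,(420,267)),cv2.resize(b,(267,267))])[:,:,::-1])
E
```

```text
t 4.1 tcp [ 0.6004 -0.093   0.0993] w 0.018 gf 64.3 F [ 1.4 -0.2 -2.2] tilt 0.28
.5375,.0840,.08,-.123 offset [-0.123 -1.247  0.126] rot [ 0.    -0.002  0.183]
.5375,.0840,.031,-.123 offset [-0.124 -1.247  0.452] rot [ 0.    -0.002  0.183]
```

View pics/g1.png

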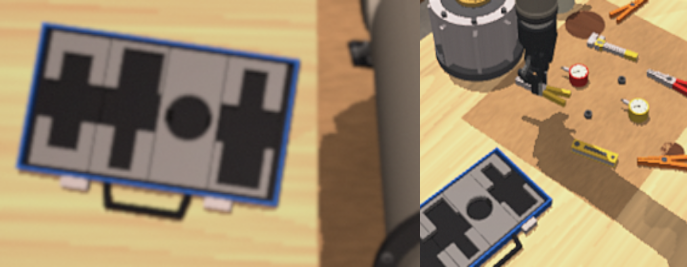

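The pliers (side view) are held level at the joint. The case is untouched.

Call:
{"op": "drive_tool", "data": {
  "rows": [
    {"offset": [-0.02,-0.15,0],"rotation": [0,0,0],"claw": 0},
    {"offset": [-0.04,-0.35,0],"rotation": [0,0,0],"claw": 0},
    {"offset": [-0.05,-0.55,0],"rotation": [0,0,0],"claw": 0},
    {"offset": [-0.06,-0.75,0],"rotation": [0,0,0],"claw": 0},
    {"offset": [-0.06,-0.9,0],"rotation": [0,0,0],"claw": 0},
    {"offset": [-0.06,-0.95,0],"rotation": [0,0,0],"claw": 0}
  ]
}}

```text
clock: 4.7
tcp_pos: [0.5532, 0.0478, 0.0951]
orientation: [-3.115, -0.39, 0.005]
contact_force: [-0.1, 1.1, -1.3]
grip_width: 0.018
gripper_force: 64.3
```

Call:
{"op": "drive_tool", "data": {
  "rows": [
    {"offset": [-0.03,-0.15,0.06],"rotation": [0,0,0.05],"claw": 0},
    {"offset": [-0.06,-0.297,0.1],"rotation": [0,0,0.1],"claw": 0},
    {"offset": [-0.063,-0.297,0.126],"rotation": [0,0,0.15],"claw": 0},
    {"offset": [-0.063,-0.297,0.126],"rotation": [0,0,0.183],"claw": 0},
    {"offset": [-0.063,-0.297,0.126],"rotation": [0,0,0.183],"claw": 0},
    {"offset": [-0.063,-0.297,0.126],"rotation": [0,0,0.183],"claw": 0}
  ]
}}

```text
clock: 5.2
tcp_pos: [0.5353, 0.0834, 0.0768]
orientation: [3.135, -0.189, -0.002]
contact_force: [-0.5, -0.6, -1.3]
grip_width: 0.0182
gripper_force: 64.4
```

```bash
python3 plan.py .5375,.0840,.040,-.123 .5375,.0840,.031,-.123; python3 - <<'E'
from h import *
a=grab('top')['frame'][165:285,110:350]; b=grab('side')['frame'][230:390,150:363]
cv2.imwrite('pics/g2.png',np.hstack([cv2.resize(a,(400,200)),cv2.resize(b,(266,200))])[:,:,::-1])
E
```

```text
t 5.2 tcp [0.5353 0.0834 0.0768] w 0.0182 gf 64.4 F [-0.5 -0.6 -1.3] tilt 0.1
.5375,.0840,.040,-.123 offset [ 0.015 -0.006  0.245] rot [0.001 0.001 0.001]
.5375,.0840,.031,-.123 offset [ 0.015 -0.006  0.305] rot [0.001 0.001 0.001]
```

View pics/g2.png

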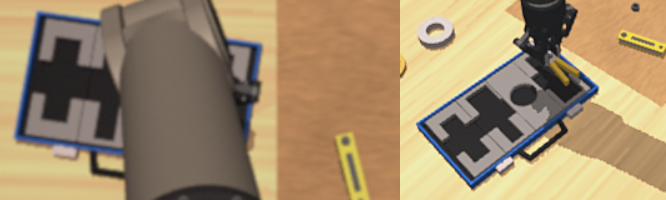

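The side view shows the pliers over the right pocket, aligned with it. Lowering.

Call:
{"op": "drive_tool", "data": {
  "rows": [
    {"offset": [0.015,-0.006,0.06],"rotation": [0,0,0],"claw": 0},
    {"offset": [0.015,-0.006,0.12],"rotation": [0,0,0],"claw": 0},
    {"offset": [0.015,-0.006,0.18],"rotation": [0,0,0],"claw": 0},
    {"offset": [0.015,-0.006,0.22],"rotation": [0,0,0],"claw": 0},
    {"offset": [0.015,-0.006,0.25],"rotation": [0,0,0],"claw": 0},
    {"offset": [0.015,-0.006,0.27],"rotation": [0,0,0],"claw": 0},
    {"offset": [0.015,-0.006,0.29],"rotation": [0,0,0],"claw": 0},
    {"offset": [0.015,-0.006,0.305],"rotation": [0,0,0],"claw": 0},
    {"offset": [0.015,-0.006,0.305],"rotation": [0,0,0],"claw": 0},
    {"offset": [0.015,-0.006,0.305],"rotation": [0,0,0],"claw": 0}
  ]
}}

```text
clock: 6.13
tcp_pos: [0.5381, 0.0849, 0.032]
orientation: [-3.136, 0.192, -0.0]
contact_force: [0.3, -0.3, -2.2]
grip_width: 0.0178
gripper_force: 64.4
```

Call:
{"op": "drive_tool", "data": {
  "rows": [
    {"offset": [0,0,0.008],"rotation": [0,0,0],"claw": 0},
    {"offset": [0,0,0.016],"rotation": [0,0,0],"claw": 0},
    {"offset": [0,0,0.016],"rotation": [0,0,0],"claw": 0},
    {"offset": [0,0,0.016],"rotation": [0,0,0],"claw": 0}
  ]
}}

```text
clock: 6.47
tcp_pos: [0.5382, 0.0849, 0.0297]
orientation: [-3.136, 0.192, -0.001]
contact_force: [0.5, -0.9, 0.2]
grip_width: 0.0179
gripper_force: 64.5
```

Contact at the expected height. Release to a small opening and lift.

Call:
{"op": "drive_tool", "data": {
  "rows": [
    {"offset": [0,0,0],"rotation": [0,0,0],"claw": 0.26},
    {"offset": [0,0,0],"rotation": [0,0,0],"claw": 0.32},
    {"offset": [0,0,0],"rotation": [0,0,0],"claw": 0.36},
    {"offset": [0,0,0],"rotation": [0,0,0],"claw": 0.36},
    {"offset": [0,0,0],"rotation": [0,0,0],"claw": 0.36},
    {"offset": [0,0,-0.05],"rotation": [0,0,0],"claw": 0.36},
    {"offset": [0,0,-0.2],"rotation": [0,0,0],"claw": 0.4},
    {"offset": [0,0,-0.4],"rotation": [0,0,0],"claw": 0.6},
    {"offset": [0,0,-0.6],"rotation": [0,0,0],"claw": 0.7},
    {"offset": [0,0,-0.6],"rotation": [0,0,0],"claw": 0.7}
  ],
  "force": 40
}}

```text
clock: 7.3
tcp_pos: [0.5414, 0.0857, 0.1254]
orientation: [-3.133, 0.192, -0.014]
contact_force: [1.8, -0.2, -0.6]
grip_width: 0.0594
gripper_force: 0.0
```

```bash
python3 plan.py .4514,-.0903,.10,.275 .4514,-.0903,.022,.275
```

```text
t 7.3 tcp [0.5414 0.0857 0.1254] w 0.0594 gf 0.0 F [ 1.8 -0.2 -0.6] tilt 0.54
.4514,-.0903,.10,.275 offset [-0.454  1.238  0.161] rot [-0.001 -0.005 -0.199]
.4514,-.0903,.022,.275 offset [-0.458  1.24   0.681] rot [-0.001 -0.005 -0.199]
```

Call:
{"op": "drive_tool", "data": {
  "rows": [
    {"offset": [-0.1,0.3,0],"rotation": [0,0,0],"claw": 0.7},
    {"offset": [-0.227,0.62,0],"rotation": [0,0,0],"claw": 0.7},
    {"offset": [-0.32,0.9,0],"rotation": [0,0,0],"claw": 0.7},
    {"offset": [-0.36,0.97,0],"rotation": [0,0,0],"claw": 0.7},
    {"offset": [-0.36,0.97,0],"rotation": [0,0,0],"claw": 0.7}
  ]
}}

```text
clock: 7.72
tcp_pos: [0.4624, -0.0594, 0.1193]
orientation: [3.132, -0.205, -0.006]
contact_force: [-0.2, -1.0, -0.9]
grip_width: 0.0596
gripper_force: 0.0
```

Call:
{"op": "drive_tool", "data": {
  "rows": [
    {"offset": [-0.094,0.268,0.1],"rotation": [0,0,-0.05],"claw": 0.7},
    {"offset": [-0.094,0.268,0.16],"rotation": [0,0,-0.1],"claw": 0.7},
    {"offset": [-0.094,0.268,0.16],"rotation": [0,0,-0.15],"claw": 0.7},
    {"offset": [-0.094,0.268,0.16],"rotation": [0,0,-0.2],"claw": 0.7},
    {"offset": [-0.094,0.268,0.16],"rotation": [0,0,-0.2],"claw": 0.7},
    {"offset": [-0.094,0.268,0.16],"rotation": [0,0,-0.2],"claw": 0.7}
  ]
}}

```text
clock: 8.22
tcp_pos: [0.448, -0.0911, 0.0957]
orientation: [-3.112, -0.43, -0.001]
contact_force: [-0.3, -0.4, -0.3]
grip_width: 0.0597
gripper_force: 0.0
```

```bash
python3 plan.py .4514,-.0903,.025,.275; python3 - <<'E'
from h import *
a=grab('top')['frame'][165:285,110:350]; b=grab('side')['frame'][210:370,190:403]
cv2.imwrite('pics/g3.png',np.hstack([cv2.resize(a,(480,240)),cv2.resize(b,(319,240))])[:,:,::-1])
E
```

```text
t 8.22 tcp [ 0.448  -0.0911  0.0957] w 0.0597 gf 0.0 F [-0.3 -0.4 -0.3] tilt 0.03
.4514,-.0903,.025,.275 offset [0.023 0.001 0.471] rot [-0. -0. -0.]
```

View pics/g3.png

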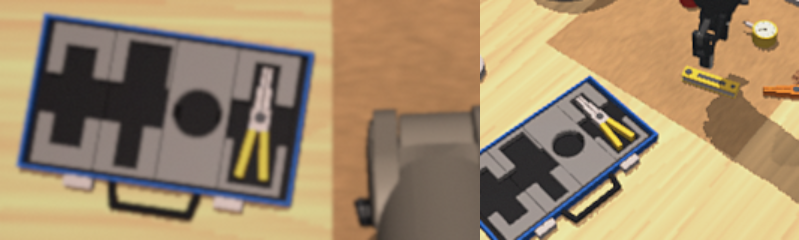

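The pliers lie flat in their pocket, centred and aligned. Now grip the feeler set.

Call:
{"op": "drive_tool", "data": {
  "rows": [
    {"offset": [0.023,0,0.15],"rotation": [0,0,0],"claw": 0.65},
    {"offset": [0.023,0,0.3],"rotation": [0,0,0],"claw": 0.65},
    {"offset": [0.023,0,0.4],"rotation": [0,0,0],"claw": 0.65},
    {"offset": [0.023,0,0.472],"rotation": [0,0,0],"claw": 0.65},
    {"offset": [0.023,0,0.472],"rotation": [0,0,0],"claw": 0.65},
    {"offset": [0.023,0,0.472],"rotation": [0,0,0],"claw": 0.3},
    {"offset": [0.023,0,0.472],"rotation": [0,0,0],"claw": 0},
    {"offset": [0.023,0,0.472],"rotation": [0,0,0],"claw": 0},
    {"offset": [0.023,0,0.472],"rotation": [0,0,0],"claw": 0},
    {"offset": [0.023,0,0.472],"rotation": [0,0,0],"claw": 0},
    {"offset": [0.023,0,0.472],"rotation": [0,0,0],"claw": 0},
    {"offset": [0.023,0,0.472],"rotation": [0,0,0],"claw": 0}
  ],
  "force": 60
}}

```text
clock: 9.32
tcp_pos: [0.4518, -0.0903, 0.0258]
orientation: [3.111, 0.434, 0.003]
contact_force: [-1.1, 0.3, 6.2]
grip_width: 0.0193
gripper_force: 58.6
```

Call:
{"op": "drive_tool", "data": {
  "rows": [
    {"offset": [0,0,-0.05],"rotation": [0,0,0],"claw": 0},
    {"offset": [0,0,-0.15],"rotation": [0,0,0],"claw": 0},
    {"offset": [0,0,-0.3],"rotation": [0,0,0],"claw": 0},
    {"offset": [0,0,-0.45],"rotation": [0,0,0],"claw": 0},
    {"offset": [0,0,-0.5],"rotation": [0,0,0],"claw": 0},
    {"offset": [0,0,-0.5],"rotation": [0,0,0],"claw": 0},
    {"offset": [0,0,-0.5],"rotation": [0,0,0],"claw": 0}
  ]
}}

```text
clock: 9.9
tcp_pos: [0.4511, -0.0904, 0.0999]
orientation: [3.111, 0.434, 0.002]
contact_force: [-0.7, -0.3, -1.7]
grip_width: 0.0193
gripper_force: 59.1
```

```bash
python3 plan.py .5598,.2807,.08,-.123
```

```text
t 9.9 tcp [ 0.4511 -0.0904  0.0999] w 0.0193 gf 59.1 F [-0.7 -0.3 -1.7] tilt 0.06
.5598,.2807,.08,-.123 offset [ 1.374 -2.181  0.133] rot [ 0.    -0.001  0.2  ]
```

Call:
{"op": "drive_tool", "data": {
  "rows": [
    {"offset": [0.08,-0.12,0],"rotation": [0,0,0],"claw": 0},
    {"offset": [0.2,-0.3,0],"rotation": [0,0,0],"claw": 0},
    {"offset": [0.32,-0.52,0],"rotation": [0,0,0],"claw": 0},
    {"offset": [0.45,-0.74,0],"rotation": [0,0,0],"claw": 0},
    {"offset": [0.58,-0.95,0],"rotation": [0,0,0],"claw": 0}
  ]
}}

```text
clock: 10.32
tcp_pos: [0.4948, 0.0721, 0.0982]
orientation: [3.111, 0.434, -0.004]
contact_force: [0.3, -0.2, -1.0]
grip_width: 0.0195
gripper_force: 59.1
```

Call:
{"op": "drive_tool", "data": {
  "rows": [
    {"offset": [0.14,-0.22,0],"rotation": [0,0,0],"claw": 0},
    {"offset": [0.28,-0.44,0],"rotation": [0,0,0],"claw": 0},
    {"offset": [0.42,-0.66,0],"rotation": [0,0,0],"claw": 0},
    {"offset": [0.55,-0.87,0],"rotation": [0,0,0],"claw": 0},
    {"offset": [0.6,-0.95,0],"rotation": [0,0,0],"claw": 0},
    {"offset": [0.6,-0.95,0],"rotation": [0,0,0],"claw": 0}
  ]
}}

```text
clock: 10.82
tcp_pos: [0.5424, 0.2378, 0.0982]
orientation: [-3.107, -0.444, 0.001]
contact_force: [1.0, 0.8, -1.8]
grip_width: 0.0193
gripper_force: 59.1
```

Call:
{"op": "drive_tool", "data": {
  "rows": [
    {"offset": [0.1,-0.15,0.05],"rotation": [0,0,0.05],"claw": 0},
    {"offset": [0.19,-0.28,0.1],"rotation": [0,0,0.1],"claw": 0},
    {"offset": [0.194,-0.281,0.133],"rotation": [0,0,0.15],"claw": 0},
    {"offset": [0.194,-0.281,0.133],"rotation": [0,0,0.2],"claw": 0},
    {"offset": [0.194,-0.281,0.133],"rotation": [0,0,0.2],"claw": 0},
    {"offset": [0.194,-0.281,0.133],"rotation": [0,0,0.2],"claw": 0}
  ]
}}

```text
clock: 11.32
tcp_pos: [0.559, 0.2791, 0.0785]
orientation: [3.134, -0.189, -0.002]
contact_force: [-0.0, -0.2, -1.8]
grip_width: 0.0193
gripper_force: 59.1
```

```bash
python3 plan.py .5598,.2807,.0335,-.123
```

```text
t 11.32 tcp [0.559  0.2791 0.0785] w 0.0193 gf 59.1 F [-0.  -0.2 -1.8] tilt 0.16
.5598,.2807,.0335,-.123 offset [ 0.005 -0.012  0.3  ] rot [0.001 0.001 0.001]
```

Call:
{"op": "drive_tool", "data": {
  "rows": [
    {"offset": [0.005,-0.012,0.06],"rotation": [0,0,0],"claw": 0},
    {"offset": [0.005,-0.012,0.12],"rotation": [0,0,0],"claw": 0},
    {"offset": [0.005,-0.012,0.18],"rotation": [0,0,0],"claw": 0},
    {"offset": [0.005,-0.012,0.22],"rotation": [0,0,0],"claw": 0},
    {"offset": [0.005,-0.012,0.25],"rotation": [0,0,0],"claw": 0},
    {"offset": [0.005,-0.012,0.275],"rotation": [0,0,0],"claw": 0},
    {"offset": [0.005,-0.012,0.29],"rotation": [0,0,0],"claw": 0},
    {"offset": [0.005,-0.012,0.3],"rotation": [0,0,0],"claw": 0},
    {"offset": [0.005,-0.012,0.3],"rotation": [0,0,0],"claw": 0},
    {"offset": [0.005,-0.012,0.3],"rotation": [0,0,0],"claw": 0}
  ]
}}

```text
clock: 12.15
tcp_pos: [0.5607, 0.2827, 0.035]
orientation: [-3.136, 0.192, -0.001]
contact_force: [0.2, -0.2, -1.8]
grip_width: 0.0194
gripper_force: 59.1
```

Call:
{"op": "drive_tool", "data": {
  "rows": [
    {"offset": [0,0,0.006],"rotation": [0,0,0],"claw": 0},
    {"offset": [0,0,0.012],"rotation": [0,0,0],"claw": 0},
    {"offset": [0,0,0.012],"rotation": [0,0,0],"claw": 0},
    {"offset": [0,0,0.012],"rotation": [0,0,0],"claw": 0}
  ]
}}

```text
clock: 12.48
tcp_pos: [0.5605, 0.2826, 0.033]
orientation: [-3.136, 0.192, -0.0]
contact_force: [-0.3, 0.1, -0.8]
grip_width: 0.0193
gripper_force: 59.1
```

Call:
{"op": "drive_tool", "data": {
  "rows": [
    {"offset": [0,0,0.006],"rotation": [0,0,0],"claw": 0},
    {"offset": [0,0,0.012],"rotation": [0,0,0],"claw": 0},
    {"offset": [0,0,0.012],"rotation": [0,0,0],"claw": 0},
    {"offset": [0,0,0.012],"rotation": [0,0,0],"claw": 0}
  ]
}}

```text
clock: 12.82
tcp_pos: [0.5607, 0.2827, 0.032]
orientation: [-3.136, 0.192, -0.001]
contact_force: [-3.2, -0.8, 4.7]
grip_width: 0.0194
gripper_force: 59.7
```

Call:
{"op": "drive_tool", "data": {
  "rows": [
    {"offset": [0,0,0],"rotation": [0,0,0],"claw": 0.28},
    {"offset": [0,0,0],"rotation": [0,0,0],"claw": 0.34},
    {"offset": [0,0,0],"rotation": [0,0,0],"claw": 0.38},
    {"offset": [0,0,0],"rotation": [0,0,0],"claw": 0.38},
    {"offset": [0,0,0],"rotation": [0,0,0],"claw": 0.38},
    {"offset": [0,0,-0.05],"rotation": [0,0,0],"claw": 0.38},
    {"offset": [0,0,-0.2],"rotation": [0,0,0],"claw": 0.4},
    {"offset": [0,0,-0.4],"rotation": [0,0,0],"claw": 0.6},
    {"offset": [0,0,-0.6],"rotation": [0,0,0],"claw": 0.6},
    {"offset": [0,0,-0.7],"rotation": [0,0,0],"claw": 0.6},
    {"offset": [0,0,-0.7],"rotation": [0,0,0],"claw": 0.6},
    {"offset": [0,0,-0.7],"rotation": [0,0,0],"claw": 0.6}
  ]
}}

```text
clock: 13.82
tcp_pos: [0.5611, 0.2829, 0.1376]
orientation: [-3.134, 0.192, -0.003]
contact_force: [-1.2, -0.4, -0.7]
grip_width: 0.0514
gripper_force: 0.0
```

```bash
python3 plan.py .5945,-.3508,.135,.21
```

```text
t 13.82 tcp [0.5611 0.2829 0.1376] w 0.0514 gf 0.0 F [-1.2 -0.4 -0.7] tilt 0.15
.5945,-.3508,.135,.21 offset [0.736 4.166 0.013] rot [-0.001 -0.001 -0.166]
```

Call:
{"op": "drive_tool", "data": {
  "rows": [
    {"offset": [0.04,0.24,0],"rotation": [0,0,0],"claw": 0.6},
    {"offset": [0.09,0.5,0],"rotation": [0,0,0],"claw": 0.6},
    {"offset": [0.13,0.75,0],"rotation": [0,0,0],"claw": 0.6},
    {"offset": [0.16,0.93,0],"rotation": [0,0,0],"claw": 0.6}
  ]
}}

```text
clock: 14.15
tcp_pos: [0.5663, 0.1368, 0.1346]
orientation: [3.133, -0.195, -0.004]
contact_force: [0.4, -1.0, 0.3]
grip_width: 0.0512
gripper_force: 0.0
```

Call:
{"op": "drive_tool", "data": {
  "rows": [
    {"offset": [0.04,0.24,0],"rotation": [0,0,0],"claw": 0.6},
    {"offset": [0.09,0.5,0],"rotation": [0,0,0],"claw": 0.6},
    {"offset": [0.13,0.75,0],"rotation": [0,0,0],"claw": 0.6},
    {"offset": [0.16,0.93,0],"rotation": [0,0,0],"claw": 0.6}
  ]
}}

```text
clock: 14.48
tcp_pos: [0.5728, -0.0046, 0.1348]
orientation: [3.133, -0.197, -0.004]
contact_force: [0.6, -0.5, 0.1]
grip_width: 0.0514
gripper_force: 0.0
```

Call:
{"op": "drive_tool", "data": {
  "rows": [
    {"offset": [0.04,0.24,0],"rotation": [0,0,0],"claw": 0.6},
    {"offset": [0.09,0.5,0],"rotation": [0,0,0],"claw": 0.6},
    {"offset": [0.13,0.75,0],"rotation": [0,0,0],"claw": 0.6},
    {"offset": [0.16,0.93,0],"rotation": [0,0,0],"claw": 0.6}
  ]
}}

```text
clock: 14.82
tcp_pos: [0.5794, -0.1458, 0.1348]
orientation: [3.134, -0.197, -0.004]
contact_force: [-0.1, -0.7, 0.2]
grip_width: 0.0506
gripper_force: 0.0
```

Call:
{"op": "drive_tool", "data": {
  "rows": [
    {"offset": [0.04,0.24,0],"rotation": [0,0,0],"claw": 0.6},
    {"offset": [0.09,0.5,0],"rotation": [0,0,0],"claw": 0.6},
    {"offset": [0.13,0.75,0],"rotation": [0,0,0],"claw": 0.6},
    {"offset": [0.16,0.93,0],"rotation": [0,0,0],"claw": 0.6},
    {"offset": [0.16,0.93,0],"rotation": [0,0,0],"claw": 0.6}
  ]
}}

```text
clock: 15.23
tcp_pos: [0.585, -0.2917, 0.1347]
orientation: [3.131, -0.207, -0.004]
contact_force: [0.2, -0.4, -0.0]
grip_width: 0.0513
gripper_force: 0.0
```

Call:
{"op": "drive_tool", "data": {
  "rows": [
    {"offset": [0.05,0.22,0.05],"rotation": [0,0,-0.05],"claw": 0.5},
    {"offset": [0.096,0.446,0.1],"rotation": [0,0,-0.1],"claw": 0.5},
    {"offset": [0.096,0.446,0.15],"rotation": [0,0,-0.166],"claw": 0.5},
    {"offset": [0.096,0.446,0.15],"rotation": [0,0,-0.166],"claw": 0.5},
    {"offset": [0.096,0.446,0.15],"rotation": [0,0,-0.166],"claw": 0.5},
    {"offset": [0.096,0.446,0.15],"rotation": [0,0,-0.166],"claw": 0.5}
  ]
}}

```text
clock: 15.73
tcp_pos: [0.5941, -0.3491, 0.1131]
orientation: [-3.123, -0.327, 0.001]
contact_force: [0.7, -0.4, 1.0]
grip_width: 0.0426
gripper_force: 0.0
```

```bash
python3 plan.py .5945,-.3508,.024,.21;  python3 - <<'E'
from h import *
a=grab('top')['frame'][165:285,110:350]; b=grab('side')['frame'][140:300,260:473]
cv2.imwrite('pics/g4.png',np.hstack([cv2.resize(a,(480,240)),cv2.resize(b,(319,240))])[:,:,::-1])
E
```

```text
t 15.73 tcp [ 0.5941 -0.3491  0.1131] w 0.0426 gf 0.0 F [ 0.7 -0.4  1. ] tilt 0.11
.5945,-.3508,.024,.21 offset [0.    0.013 0.594] rot [-0.001  0.    -0.001]
```

View pics/g4.png

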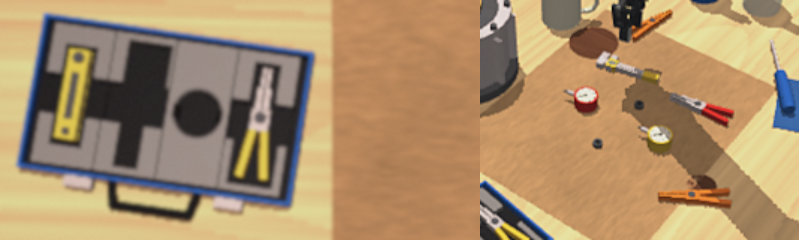

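The feeler set and pliers are both seated in their slots, and the gripper is over the caliper. Grasp it.

Call:
{"op": "drive_tool", "data": {
  "rows": [
    {"offset": [0,0.012,0.2],"rotation": [0,0,0],"claw": 0.5},
    {"offset": [0,0.012,0.4],"rotation": [0,0,0],"claw": 0.5},
    {"offset": [0,0.012,0.5],"rotation": [0,0,0],"claw": 0.5},
    {"offset": [0,0.012,0.56],"rotation": [0,0,0],"claw": 0.5},
    {"offset": [0,0.012,0.607],"rotation": [0,0,0],"claw": 0.5},
    {"offset": [0,0.012,0.607],"rotation": [0,0,0],"claw": 0.5},
    {"offset": [0,0.012,0.607],"rotation": [0,0,0],"claw": 0.25},
    {"offset": [0,0.012,0.607],"rotation": [0,0,0],"claw": 0},
    {"offset": [0,0.012,0.607],"rotation": [0,0,0],"claw": 0},
    {"offset": [0,0.012,0.607],"rotation": [0,0,0],"claw": 0},
    {"offset": [0,0.012,0.607],"rotation": [0,0,0],"claw": 0},
    {"offset": [0,0.012,0.607],"rotation": [0,0,0],"claw": 0},
    {"offset": [0,0.012,0.607],"rotation": [0,0,0],"claw": 0}
  ]
}}

```text
clock: 16.92
tcp_pos: [0.5953, -0.3533, 0.0243]
orientation: [3.123, 0.329, 0.003]
contact_force: [-1.5, 1.2, 5.9]
grip_width: 0.0117
gripper_force: 60.0
```

Call:
{"op": "drive_tool", "data": {
  "rows": [
    {"offset": [0,0,-0.05],"rotation": [0,0,0],"claw": 0},
    {"offset": [0,0,-0.15],"rotation": [0,0,0],"claw": 0},
    {"offset": [0,0,-0.3],"rotation": [0,0,0],"claw": 0},
    {"offset": [0,0,-0.45],"rotation": [0,0,0],"claw": 0},
    {"offset": [0,0,-0.55],"rotation": [0,0,0],"claw": 0},
    {"offset": [0,0,-0.55],"rotation": [0,0,0],"claw": 0},
    {"offset": [0,0,-0.55],"rotation": [0,0,0],"claw": 0}
  ]
}}

```text
clock: 17.5
tcp_pos: [0.5947, -0.3532, 0.1064]
orientation: [3.123, 0.328, 0.003]
contact_force: [0.6, 0.5, -0.7]
grip_width: 0.0117
gripper_force: 59.2
```

```bash
python3 plan.py .5517,.2152,.08,-.123
```

```text
t 17.5 tcp [ 0.5947 -0.3532  0.1064] w 0.0117 gf 59.2 F [ 0.6  0.5 -0.7] tilt 0.13
.5517,.2152,.08,-.123 offset [ 0.507 -3.767  0.171] rot [ 0.001 -0.001  0.166]
```

Call:
{"op": "drive_tool", "data": {
  "rows": [
    {"offset": [0.015,-0.1,0],"rotation": [0,0,0],"claw": 0},
    {"offset": [0.035,-0.27,0],"rotation": [0,0,0],"claw": 0},
    {"offset": [0.06,-0.47,0],"rotation": [0,0,0],"claw": 0},
    {"offset": [0.09,-0.68,0],"rotation": [0,0,0],"claw": 0},
    {"offset": [0.12,-0.9,0],"rotation": [0,0,0],"claw": 0}
  ]
}}

```text
clock: 17.92
tcp_pos: [0.582, -0.2146, 0.1032]
orientation: [-3.123, -0.328, 0.005]
contact_force: [1.1, 0.3, -1.0]
grip_width: 0.0118
gripper_force: 59.2
```

Call:
{"op": "drive_tool", "data": {
  "rows": [
    {"offset": [0.03,-0.22,0],"rotation": [0,0,0],"claw": 0},
    {"offset": [0.06,-0.45,0],"rotation": [0,0,0],"claw": 0},
    {"offset": [0.09,-0.68,0],"rotation": [0,0,0],"claw": 0},
    {"offset": [0.12,-0.9,0],"rotation": [0,0,0],"claw": 0}
  ]
}}

```text
clock: 18.25
tcp_pos: [0.5711, -0.0781, 0.1035]
orientation: [-3.123, -0.331, 0.005]
contact_force: [0.2, 0.1, -1.0]
grip_width: 0.0117
gripper_force: 59.2
```

Call:
{"op": "drive_tool", "data": {
  "rows": [
    {"offset": [0.03,-0.22,0],"rotation": [0,0,0],"claw": 0},
    {"offset": [0.06,-0.45,0],"rotation": [0,0,0],"claw": 0},
    {"offset": [0.09,-0.68,0],"rotation": [0,0,0],"claw": 0},
    {"offset": [0.12,-0.9,0],"rotation": [0,0,0],"claw": 0}
  ]
}}

```text
clock: 18.58
tcp_pos: [0.5603, 0.0573, 0.1036]
orientation: [-3.124, -0.331, 0.005]
contact_force: [0.6, 0.8, -1.7]
grip_width: 0.0116
gripper_force: 59.2
```

Call:
{"op": "drive_tool", "data": {
  "rows": [
    {"offset": [0.03,-0.22,0],"rotation": [0,0,0],"claw": 0},
    {"offset": [0.06,-0.45,0],"rotation": [0,0,0],"claw": 0},
    {"offset": [0.09,-0.66,0],"rotation": [0,0,0],"claw": 0},
    {"offset": [0.11,-0.82,0],"rotation": [0,0,0],"claw": 0},
    {"offset": [0.12,-0.9,0],"rotation": [0,0,0],"claw": 0},
    {"offset": [0.12,-0.9,0],"rotation": [0,0,0],"claw": 0}
  ]
}}

```text
clock: 19.08
tcp_pos: [0.55, 0.1944, 0.104]
orientation: [-3.122, -0.338, 0.004]
contact_force: [0.5, -0.3, -2.2]
grip_width: 0.0119
gripper_force: 59.2
```

Call:
{"op": "drive_tool", "data": {
  "rows": [
    {"offset": [0.02,-0.1,0.05],"rotation": [0,0,0.05],"claw": 0},
    {"offset": [0.027,-0.167,0.1],"rotation": [0,0,0.1],"claw": 0},
    {"offset": [0.027,-0.167,0.15],"rotation": [0,0,0.15],"claw": 0},
    {"offset": [0.027,-0.167,0.17],"rotation": [0,0,0.166],"claw": 0},
    {"offset": [0.027,-0.167,0.17],"rotation": [0,0,0.166],"claw": 0},
    {"offset": [0.027,-0.167,0.17],"rotation": [0,0,0.166],"claw": 0}
  ]
}}

```text
clock: 19.58
tcp_pos: [0.5507, 0.2135, 0.0789]
orientation: [3.134, -0.193, -0.002]
contact_force: [-0.5, 0.2, -1.3]
grip_width: 0.0119
gripper_force: 59.2
```

```bash
python3 plan.py .5517,.2152,.033,-.123;  python3 - <<'E'
from h import *
a=grab('top')['frame'][165:285,110:350]; b=grab('side')['frame'][250:410,130:343]
cv2.imwrite('pics/g5.png',np.hstack([cv2.resize(a,(480,240)),cv2.resize(b,(319,240))])[:,:,::-1])
E
```

```text
t 19.58 tcp [0.5507 0.2135 0.0789] w 0.0119 gf 59.2 F [-0.5  0.2 -1.3] tilt 0.13
.5517,.2152,.033,-.123 offset [ 0.006 -0.013  0.306] rot [0.001 0.001 0.   ]
```

View pics/g5.png

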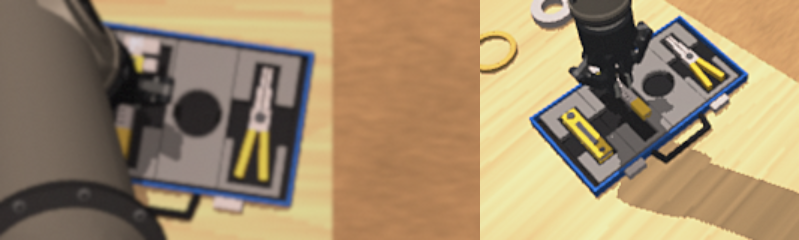

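The caliper hangs level over its slot. Lowering.

Call:
{"op": "drive_tool", "data": {
  "rows": [
    {"offset": [0.002,-0.008,0.06],"rotation": [0,0,0],"claw": 0},
    {"offset": [0.002,-0.008,0.12],"rotation": [0,0,0],"claw": 0},
    {"offset": [0.002,-0.008,0.18],"rotation": [0,0,0],"claw": 0},
    {"offset": [0.002,-0.008,0.22],"rotation": [0,0,0],"claw": 0},
    {"offset": [0.002,-0.008,0.25],"rotation": [0,0,0],"claw": 0},
    {"offset": [0.002,-0.008,0.28],"rotation": [0,0,0],"claw": 0},
    {"offset": [0.002,-0.008,0.3],"rotation": [0,0,0],"claw": 0},
    {"offset": [0.002,-0.008,0.315],"rotation": [0,0,0],"claw": 0},
    {"offset": [0.002,-0.008,0.315],"rotation": [0,0,0],"claw": 0},
    {"offset": [0.002,-0.008,0.315],"rotation": [0,0,0],"claw": 0}
  ]
}}

```text
clock: 20.52
tcp_pos: [0.5515, 0.2168, 0.0325]
orientation: [-3.136, 0.192, -0.0]
contact_force: [0.4, 0.4, -0.9]
grip_width: 0.0121
gripper_force: 59.2
```

Call:
{"op": "drive_tool", "data": {
  "rows": [
    {"offset": [0,0,0.006],"rotation": [0,0,0],"claw": 0},
    {"offset": [0,0,0.012],"rotation": [0,0,0],"claw": 0},
    {"offset": [0,0,0.012],"rotation": [0,0,0],"claw": 0},
    {"offset": [0,0,0.012],"rotation": [0,0,0],"claw": 0}
  ]
}}

```text
clock: 20.85
tcp_pos: [0.5515, 0.2168, 0.0306]
orientation: [-3.136, 0.192, -0.0]
contact_force: [-0.3, -0.2, -1.2]
grip_width: 0.0115
gripper_force: 59.2
```

Call:
{"op": "drive_tool", "data": {
  "rows": [
    {"offset": [0,0,0.005],"rotation": [0,0,0],"claw": 0},
    {"offset": [0,0,0.01],"rotation": [0,0,0],"claw": 0},
    {"offset": [0,0,0.01],"rotation": [0,0,0],"claw": 0},
    {"offset": [0,0,0.01],"rotation": [0,0,0],"claw": 0}
  ]
}}

```text
clock: 21.18
tcp_pos: [0.5516, 0.2168, 0.0303]
orientation: [-3.136, 0.192, -0.001]
contact_force: [-2.9, -1.8, 10.2]
grip_width: 0.0117
gripper_force: 60.5
```

Call:
{"op": "drive_tool", "data": {
  "rows": [
    {"offset": [0,0,-0.005],"rotation": [0,0,0],"claw": 0.2},
    {"offset": [0,0,-0.005],"rotation": [0,0,0],"claw": 0.26},
    {"offset": [0,0,-0.005],"rotation": [0,0,0],"claw": 0.32},
    {"offset": [0,0,-0.005],"rotation": [0,0,0],"claw": 0.32},
    {"offset": [0,0,-0.005],"rotation": [0,0,0],"claw": 0.32},
    {"offset": [0,0,-0.05],"rotation": [0,0,0],"claw": 0.32},
    {"offset": [0,0,-0.2],"rotation": [0,0,0],"claw": 0.32},
    {"offset": [0,0,-0.4],"rotation": [0,0,0],"claw": 0.6},
    {"offset": [0,0,-0.6],"rotation": [0,0,0],"claw": 0.8},
    {"offset": [0,0,-0.7],"rotation": [0,0,0],"claw": 0.9},
    {"offset": [0,0,-0.7],"rotation": [0,0,0],"claw": 0.9},
    {"offset": [0,0,-0.7],"rotation": [0,0,0],"claw": 0.9}
  ]
}}

```text
clock: 22.18
tcp_pos: [0.552, 0.217, 0.1353]
orientation: [-3.135, 0.192, -0.003]
contact_force: [0.5, -0.4, -1.0]
grip_width: 0.0769
gripper_force: 0.0
```

```bash
python3 plan.py .4414,-.2334,.135,.084
```

```text
t 22.18 tcp [0.552  0.217  0.1353] w 0.0769 gf 0.0 F [ 0.5 -0.4 -1. ] tilt 0.14
.4414,-.2334,.135,.084 offset [-3.66e-01  3.07e+00 -2.00e-03] rot [-0.001 -0.001 -0.103]
```

Call:
{"op": "drive_tool", "data": {
  "rows": [
    {"offset": [-0.03,0.24,0],"rotation": [0,0,0],"claw": 0.9},
    {"offset": [-0.06,0.5,0],"rotation": [0,0,0],"claw": 0.9},
    {"offset": [-0.09,0.75,0],"rotation": [0,0,0],"claw": 0.9},
    {"offset": [-0.11,0.93,0],"rotation": [0,0,0],"claw": 0.9}
  ]
}}

```text
clock: 22.52
tcp_pos: [0.5158, 0.0766, 0.1325]
orientation: [3.133, -0.195, -0.005]
contact_force: [-0.7, -0.6, 0.1]
grip_width: 0.0771
gripper_force: 0.0
```

Call:
{"op": "drive_tool", "data": {
  "rows": [
    {"offset": [-0.03,0.24,0],"rotation": [0,0,0],"claw": 0.9},
    {"offset": [-0.06,0.5,0],"rotation": [0,0,0],"claw": 0.9},
    {"offset": [-0.09,0.75,0],"rotation": [0,0,0],"claw": 0.9},
    {"offset": [-0.11,0.93,0],"rotation": [0,0,0],"claw": 0.9}
  ]
}}

```text
clock: 22.85
tcp_pos: [0.4822, -0.0595, 0.1328]
orientation: [3.134, -0.196, -0.005]
contact_force: [0.8, -0.1, 0.1]
grip_width: 0.0767
gripper_force: 0.0
```

Call:
{"op": "drive_tool", "data": {
  "rows": [
    {"offset": [-0.03,0.24,0],"rotation": [0,0,0],"claw": 0.9},
    {"offset": [-0.06,0.5,0],"rotation": [0,0,0],"claw": 0.9},
    {"offset": [-0.09,0.75,0],"rotation": [0,0,0],"claw": 0.9},
    {"offset": [-0.11,0.93,0],"rotation": [0,0,0],"claw": 0.9},
    {"offset": [-0.11,0.93,0],"rotation": [0,0,0],"claw": 0.9}
  ]
}}

```text
clock: 23.27
tcp_pos: [0.4481, -0.1987, 0.133]
orientation: [3.133, -0.206, -0.005]
contact_force: [-0.3, -0.3, 0.4]
grip_width: 0.0769
gripper_force: 0.0
```

Call:
{"op": "drive_tool", "data": {
  "rows": [
    {"offset": [-0.036,0.14,0.05],"rotation": [0,0,-0.05],"claw": 0.9},
    {"offset": [-0.036,0.28,0.1],"rotation": [0,0,-0.1],"claw": 0.9},
    {"offset": [-0.036,0.28,0.15],"rotation": [0,0,-0.103],"claw": 0.9},
    {"offset": [-0.036,0.28,0.2],"rotation": [0,0,-0.103],"claw": 0.9},
    {"offset": [-0.036,0.28,0.2],"rotation": [0,0,-0.103],"claw": 0.9},
    {"offset": [-0.036,0.28,0.2],"rotation": [0,0,-0.103],"claw": 0.9}
  ]
}}

```text
clock: 23.77
tcp_pos: [0.4405, -0.2321, 0.1032]
orientation: [-3.137, -0.133, 0.003]
contact_force: [-0.3, -0.2, -0.1]
grip_width: 0.077
gripper_force: 0.0
```

```bash
python3 plan.py .4414,-.2334,.032,.084;  python3 - <<'E'
from h import *
a=grab('top')['frame'][165:285,110:350]; b=grab('side')['frame'][160:320,280:493]
cv2.imwrite('pics/g6.png',np.hstack([cv2.resize(a,(480,240)),cv2.resize(b,(319,240))])[:,:,::-1])
E
```

```text
t 23.77 tcp [ 0.4405 -0.2321  0.1032] w 0.077 gf 0.0 F [-0.3 -0.2 -0.1] tilt 0.13
.4414,-.2334,.032,.084 offset [0.006 0.01  0.475] rot [-0.001  0.001  0.   ]
```

View pics/g6.png

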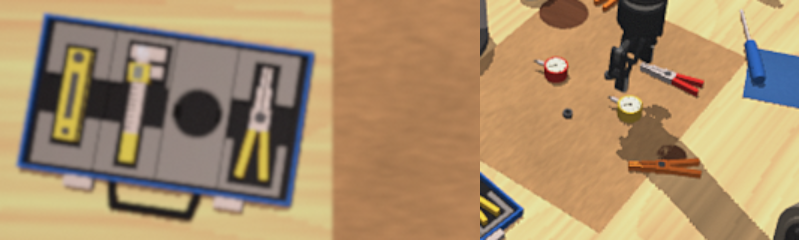

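The caliper is in its pocket. The gripper is above the yellow gauge, clear of the red pliers. Grasp it.

Call:
{"op": "drive_tool", "data": {
  "rows": [
    {"offset": [0.006,0.01,0.2],"rotation": [0,0,0],"claw": 0.9},
    {"offset": [0.006,0.01,0.35],"rotation": [0,0,0],"claw": 0.9},
    {"offset": [0.006,0.01,0.44],"rotation": [0,0,0],"claw": 0.9},
    {"offset": [0.006,0.01,0.475],"rotation": [0,0,0],"claw": 0.9},
    {"offset": [0.006,0.01,0.475],"rotation": [0,0,0],"claw": 0.9},
    {"offset": [0.006,0.01,0.475],"rotation": [0,0,0],"claw": 0.55},
    {"offset": [0.006,0.01,0.475],"rotation": [0,0,0],"claw": 0.3},
    {"offset": [0.006,0.01,0.475],"rotation": [0,0,0],"claw": 0},
    {"offset": [0.006,0.01,0.475],"rotation": [0,0,0],"claw": 0},
    {"offset": [0.006,0.01,0.475],"rotation": [0,0,0],"claw": 0},
    {"offset": [0.006,0.01,0.475],"rotation": [0,0,0],"claw": 0},
    {"offset": [0.006,0.01,0.475],"rotation": [0,0,0],"claw": 0}
  ],
  "force": 60
}}

```text
clock: 24.87
tcp_pos: [0.4427, -0.2351, 0.0344]
orientation: [3.138, 0.132, 0.003]
contact_force: [-0.8, 1.5, 9.2]
grip_width: 0.0406
gripper_force: 59.2
```

Call:
{"op": "drive_tool", "data": {
  "rows": [
    {"offset": [0,0,-0.05],"rotation": [0,0,0],"claw": 0},
    {"offset": [0,0,-0.15],"rotation": [0,0,0],"claw": 0},
    {"offset": [0,0,-0.3],"rotation": [0,0,0],"claw": 0},
    {"offset": [0,0,-0.45],"rotation": [0,0,0],"claw": 0},
    {"offset": [0,0,-0.5],"rotation": [0,0,0],"claw": 0},
    {"offset": [0,0,-0.5],"rotation": [0,0,0],"claw": 0},
    {"offset": [0,0,-0.5],"rotation": [0,0,0],"claw": 0}
  ]
}}

```text
clock: 25.45
tcp_pos: [0.4419, -0.2351, 0.108]
orientation: [3.138, 0.131, 0.001]
contact_force: [1.1, -1.1, -1.2]
grip_width: 0.0404
gripper_force: 60.7
```

```bash
python3 plan.py .5436,.1497,.08,-.123; python3 - <<'E'
from h import *
b=grab('side')['frame'][140:240,300:433]
cv2.imwrite('pics/g7.png',cv2.resize(b,(400,300),interpolation=cv2.INTER_CUBIC)[:,:,::-1])
E
```

```text
t 25.45 tcp [ 0.4419 -0.2351  0.108 ] w 0.0404 gf 60.7 F [ 1.1 -1.1 -1.2] tilt 0.06
.5436,.1497,.08,-.123 offset [ 0.89  -2.5    0.186] rot [ 0.    -0.     0.103]
```

View pics/g7.png

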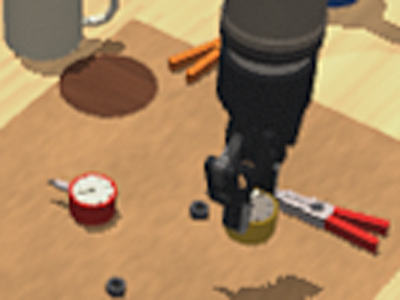

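The yellow gauge is held upright; the red gauge and red pliers are undisturbed.

Call:
{"op": "drive_tool", "data": {
  "rows": [
    {"offset": [0.04,-0.1,0],"rotation": [0,0,0],"claw": 0},
    {"offset": [0.1,-0.27,0],"rotation": [0,0,0],"claw": 0},
    {"offset": [0.17,-0.47,0],"rotation": [0,0,0],"claw": 0},
    {"offset": [0.25,-0.69,0],"rotation": [0,0,0],"claw": 0},
    {"offset": [0.33,-0.92,0],"rotation": [0,0,0],"claw": 0}
  ]
}}

```text
clock: 25.92
tcp_pos: [0.4787, -0.0924, 0.1064]
orientation: [-3.139, -0.129, 0.004]
contact_force: [1.0, -0.5, -2.3]
grip_width: 0.0407
gripper_force: 60.8
```

Call:
{"op": "drive_tool", "data": {
  "rows": [
    {"offset": [0.08,-0.23,0],"rotation": [0,0,0],"claw": 0},
    {"offset": [0.165,-0.46,0],"rotation": [0,0,0],"claw": 0},
    {"offset": [0.25,-0.69,0],"rotation": [0,0,0],"claw": 0},
    {"offset": [0.33,-0.92,0],"rotation": [0,0,0],"claw": 0}
  ]
}}

```text
clock: 26.25
tcp_pos: [0.5167, 0.05, 0.1063]
orientation: [3.138, 0.132, -0.004]
contact_force: [0.7, -0.8, -1.4]
grip_width: 0.0404
gripper_force: 60.8
```

Call:
{"op": "drive_tool", "data": {
  "rows": [
    {"offset": [0.08,-0.22,0],"rotation": [0,0,0.02],"claw": 0},
    {"offset": [0.15,-0.42,0],"rotation": [0,0,0.05],"claw": 0},
    {"offset": [0.2,-0.58,0.05],"rotation": [0,0,0.08],"claw": 0},
    {"offset": [0.23,-0.66,0.1],"rotation": [0,0,0.103],"claw": 0},
    {"offset": [0.23,-0.66,0.186],"rotation": [0,0,0.103],"claw": 0},
    {"offset": [0.23,-0.66,0.186],"rotation": [0,0,0.103],"claw": 0},
    {"offset": [0.23,-0.66,0.186],"rotation": [0,0,0.103],"claw": 0},
    {"offset": [0.23,-0.66,0.186],"rotation": [0,0,0.103],"claw": 0}
  ]
}}

```text
clock: 26.92
tcp_pos: [0.543, 0.1488, 0.0794]
orientation: [3.135, -0.193, -0.002]
contact_force: [0.0, 0.1, -1.4]
grip_width: 0.0407
gripper_force: 60.8
```

```bash
python3 plan.py .5436,.1497,.05,-.123; python3 - <<'E'
from h import *
b=grab('side')['frame'][250:370,170:330]
cv2.imwrite('pics/g8.png',cv2.resize(b,(480,360),interpolation=cv2.INTER_CUBIC)[:,:,::-1])
E
```

```text
t 26.92 tcp [0.543  0.1488 0.0794] w 0.0407 gf 60.8 F [ 0.   0.1 -1.4] tilt 0.1
.5436,.1497,.05,-.123 offset [ 0.003 -0.007  0.196] rot [ 0.001  0.001 -0.   ]
```

View pics/g8.png

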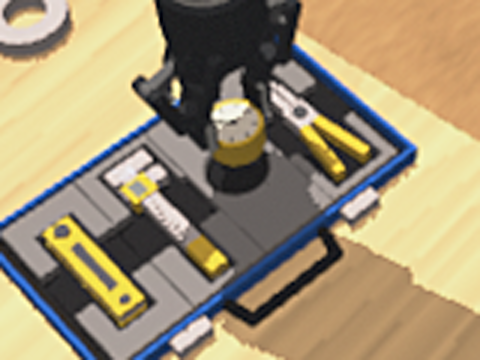

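The gauge is above its hole; the other three sit flat. Lowering to the nibs.

Call:
{"op": "drive_tool", "data": {
  "rows": [
    {"offset": [0.006,0,0.05],"rotation": [0,0,0],"claw": 0},
    {"offset": [0.006,0,0.1],"rotation": [0,0,0],"claw": 0},
    {"offset": [0.006,0,0.14],"rotation": [0,0,0],"claw": 0},
    {"offset": [0.006,0,0.17],"rotation": [0,0,0],"claw": 0},
    {"offset": [0.006,0,0.19],"rotation": [0,0,0],"claw": 0},
    {"offset": [0.006,0,0.21],"rotation": [0,0,0],"claw": 0},
    {"offset": [0.006,0,0.21],"rotation": [0,0,0],"claw": 0},
    {"offset": [0.006,0,0.21],"rotation": [0,0,0],"claw": 0}
  ]
}}

```text
clock: 27.63
tcp_pos: [0.5444, 0.1498, 0.0483]
orientation: [3.136, -0.192, -0.0]
contact_force: [0.6, -0.3, -1.3]
grip_width: 0.0407
gripper_force: 61.0
```

```bash
python3 plan.py .545,.1497,.042,-.123
```

```text
t 27.63 tcp [0.5444 0.1498 0.0483] w 0.0407 gf 61.0 F [ 0.6 -0.3 -1.3] tilt 0.01
.545,.1497,.042,-.123 offset [0.004 0.    0.042] rot [0. 0. 0.]
```

Call:
{"op": "drive_tool", "data": {
  "rows": [
    {"offset": [0,0,0.01],"rotation": [0,0,0],"claw": 0},
    {"offset": [0,0,0.02],"rotation": [0,0,0],"claw": 0},
    {"offset": [0,0,0.03],"rotation": [0,0,0],"claw": 0},
    {"offset": [0,0,0.03],"rotation": [0,0,0],"claw": 0},
    {"offset": [0,0,0.03],"rotation": [0,0,0],"claw": 0}
  ],
  "force": 90
}}

```text
clock: 28.05
tcp_pos: [0.5451, 0.1504, 0.0444]
orientation: [-3.135, 0.191, -0.003]
contact_force: [0.4, 1.4, 2.2]
grip_width: 0.0394
gripper_force: 91.0
```

Contact with the nibs at the predicted height. Pushing down.

Call:
{"op": "drive_tool", "data": {
  "rows": [
    {"offset": [0,0,0.008],"rotation": [0,0,0],"claw": 0},
    {"offset": [0,0,0.016],"rotation": [0,0,0],"claw": 0},
    {"offset": [0,0,0.024],"rotation": [0,0,0],"claw": 0},
    {"offset": [0,0,0.032],"rotation": [0,0,0],"claw": 0},
    {"offset": [0,0,0.032],"rotation": [0,0,0],"claw": 0},
    {"offset": [0,0,0.032],"rotation": [0,0,0],"claw": 0}
  ]
}}

```text
clock: 28.55
tcp_pos: [0.5459, 0.1502, 0.0407]
orientation: [-3.135, 0.192, -0.005]
contact_force: [-0.9, 0.7, 13.5]
grip_width: 0.0394
gripper_force: 93.0
```

Call:
{"op": "drive_tool", "data": {
  "rows": [
    {"offset": [0,0,0.008],"rotation": [0,0,0],"claw": 0},
    {"offset": [0,0,0.016],"rotation": [0,0,0],"claw": 0},
    {"offset": [0,0,0.02],"rotation": [0,0,0],"claw": 0},
    {"offset": [0,0,0.02],"rotation": [0,0,0],"claw": 0},
    {"offset": [0,0,0.02],"rotation": [0,0,0],"claw": 0}
  ]
}}

```text
clock: 28.97
tcp_pos: [0.5459, 0.1503, 0.0405]
orientation: [-3.135, 0.192, -0.005]
contact_force: [-10.0, -0.6, 42.6]
grip_width: 0.0393
gripper_force: 96.2
```

It stalls at exactly the floor height (0.0405 m) at 42 N, so it is home. Release.

Call:
{"op": "drive_tool", "data": {
  "rows": [
    {"offset": [0,0,-0.02],"rotation": [0,0,0],"claw": 0},
    {"offset": [0,0,-0.02],"rotation": [0,0,0],"claw": 0.55},
    {"offset": [0,0,-0.02],"rotation": [0,0,0],"claw": 0.62},
    {"offset": [0,0,-0.02],"rotation": [0,0,0],"claw": 0.62},
    {"offset": [0,0,-0.02],"rotation": [0,0,0],"claw": 0.62},
    {"offset": [0,0,-0.02],"rotation": [0,0,0],"claw": 0.62},
    {"offset": [0,0,-0.05],"rotation": [0,0,0],"claw": 0.62},
    {"offset": [0,0,-0.15],"rotation": [0,0,0],"claw": 0.62},
    {"offset": [0,0,-0.35],"rotation": [0,0,0],"claw": 0.62},
    {"offset": [0,0,-0.6],"rotation": [0,0,0],"claw": 0.62},
    {"offset": [0,0,-0.9],"rotation": [0,0,0],"claw": 0.62},
    {"offset": [0,0,-0.9],"rotation": [0,0,0],"claw": 0.62}
  ]
}}

```text
clock: 29.97
tcp_pos: [0.5483, 0.151, 0.1785]
orientation: [-3.131, 0.192, -0.016]
contact_force: [1.0, 0.5, 0.5]
grip_width: 0.0528
gripper_force: 0.0
```

Call:
{"op": "drive_tool", "data": {
  "rows": [
    {"offset": [0,0.3,0],"rotation": [0,0,0],"claw": 0.62},
    {"offset": [0,0.6,0],"rotation": [0,0,0],"claw": 0.62},
    {"offset": [0,0.9,0],"rotation": [0,0,0],"claw": 0.62},
    {"offset": [0,1,0],"rotation": [0,0,0],"claw": 0.62},
    {"offset": [0,1,0],"rotation": [0,0,0],"claw": 0.62}
  ]
}}

```text
clock: 30.38
tcp_pos: [0.5249, -0.0065, 0.1711]
orientation: [3.131, -0.206, -0.001]
contact_force: [-0.3, 0.3, -0.2]
grip_width: 0.0529
gripper_force: 0.0
```

Call:
{"op": "drive_tool", "data": {
  "rows": [
    {"offset": [0,0.3,0],"rotation": [0,0,0],"claw": 0.62},
    {"offset": [0,0.6,0],"rotation": [0,0,0],"claw": 0.62},
    {"offset": [0,0.9,0],"rotation": [0,0,0],"claw": 0.62},
    {"offset": [0,1,0],"rotation": [0,0,0],"claw": 0.62},
    {"offset": [0,1,0],"rotation": [0,0,0],"claw": 0.62},
    {"offset": [0,1,0],"rotation": [0,0,0],"claw": 0.62},
    {"offset": [0,1,0],"rotation": [0,0,0],"claw": 0.62}
  ]
}}

```text
clock: 30.97
tcp_pos: [0.5081, -0.1468, 0.1711]
orientation: [-3.135, 0.19, -0.0]
contact_force: [0.4, 0.2, 0.4]
grip_width: 0.0529
gripper_force: 0.0
```

```bash
python3 - <<'E'
from h import *
f=grab('top'); g=grab('side')
a=f['frame'][165:285,110:350]; b=g['frame'][250:390,155:342]
cv2.imwrite('pics/g9.png',np.vstack([cv2.resize(a,(600,300),interpolation=cv2.INTER_CUBIC),cv2.resize(b,(600,300),interpolation=cv2.INTER_CUBIC)])[:,:,::-1])
W=cloud(f); im=f['frame']; hsv=cv2.cvtColor(im,cv2.COLOR_RGB2HSV)
# dial: bright low-sat pixels near the gauge hole
m=np.zeros((480,640),np.uint8); m[205:238,193:225]=1
m&=((hsv[...,2]>150)&(hsv[...,1]<110)).astype(np.uint8)
v,u=np.nonzero(m); print('dial n',len(u),ray(f,[u.mean(),v.mean()],.032).round(4),'z',np.nanpercentile(W[m>0][:,2],[10,50,90]).round(4))
for n,(x,y) in dict(pliers=(.5355,.0842),caliper=(.5517,.2152),feeler=(.5598,.2807),blk=(.48,.158)).items():
    u,v=proj(f,[x,y,.02])[0].round().astype(int); print(n,np.nanmedian(W[v-2:v+3,u-1:u+2,2]).round(4))
E
```

```text
dial n 330 [[0.5452 0.1498 0.032 ]] z [0.015  0.0314 0.0349]
pliers 0.0207
caliper 0.0177
feeler 0.0229
blk 0.0145
```

View pics/g9.png

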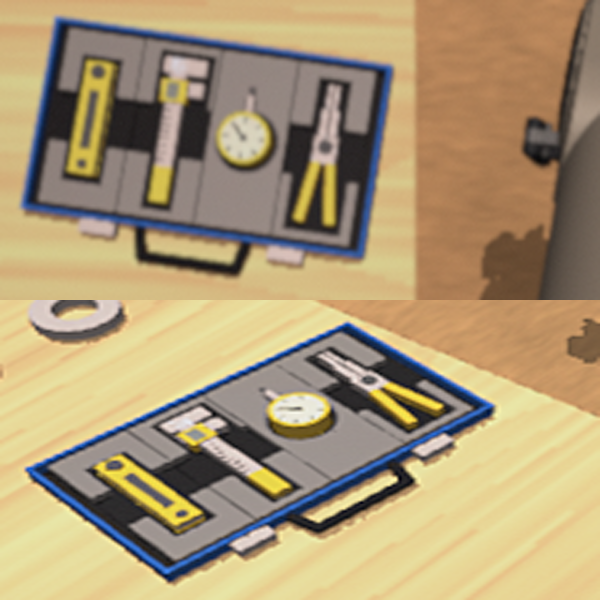

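All four tools lie flat. Measured top heights are gauge 31.4 mm (32 expected), pliers 20.7 (20), caliper 17.7 (18) and feeler 22.9 (22).

```bash
python3 -c "from bench import hand_in; print(hand_in())"
```

```text
the job is handed in; nothing more can be done
None
```

I handed the job in at about 31 s: all four yellow tools lie flat in their own cutouts, the dial gauge is pressed down to the floor of its hole, and I left the red pliers and red gauge alone; `hand_in()` gave no verdict.

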